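# Weigh two look-alike mould plugs and press the heavier one home

## Robot

A 6-joint arm with a two-finger parallel gripper is mounted at the origin on the work surface. World frame = base frame: x ahead of the robot, y to its left, z up, the work surface at z = 0. Lengths are in m, angles in rad, forces in N, time in s.
With the tool pointing down it reaches from about 0.25 to 0.725 m from the base axis. Payload 4 kg.
Tool frame: the origin (TCP) lies midway between the tips of the shut fingers; the grasp point (between the pads) lies 19 mm behind it; z points along the fingers, y is the direction in which the jaws open and shut (so a half turn about z gives the same grasp; the last joint's range is limited). The gripper opens to 85 mm and grips with 20 to 120 N. Pads are 22 mm wide; open, the fingers measure 114 mm over their backs; the gripper's body (76 mm by 85 mm) begins 54 mm behind the grasp point. The pads swing forward as they close: fully open they stand 13 mm farther back than shut.
Start: joints at [-1.209, 0.241, 0.005, 1.335, 0, 1.571], TCP at [0.177, -0.468, 0.231] pointing down, gripper open.
Joint ranges: [-2.72, 2.72], [-1.05, 1.87], [-1.09, 1.28], [-1.99, 2.15], [-1.42, 1.44], [-3.14, 3.14]. Speed limits (rad/s): [2.79, 2.79, 3.14, 3.14, 3.14, 3.14].

## Interface

Orientations are given as a unit quaternion [w, x, y, z].
In Python, from rig import telemetry, get_image, job gives the robot as it stands.
- The arm moves only by the tool step_arm, never from a script. Its argument "series" is a list that holds one entry, the list of rows, each a list of 5 numbers: the shift along the tool's x, y, z in cm, then the turn about the tool's z in degrees, then the finger opening in cm, from 0 to 8.54. In form: [[[x, y, z, yaw, jaw], ...]]. A call has 1 to 12 rows; each row shifts and turns the commanded pose from where the row before left it, along the tool's axes as they then stand; what a row does not reach is not made up. A row lasts 1/8 s, in which the tool goes at most 62.5 mm and 10.7 degrees, less where a joint would pass 70% of its speed; a pose out of reach is approached as far as the arm can. A call with a gripper value outside its range is refused whole. The fingers move at their own pace and stop on an object; "force" is the grip in N (left out, the last holds). Time passes only in rows, so rows that do not move let the fingers close. It gives the time, the measured TCP pose, the force and the opening at its end, in the units of the state.
- telemetry.observe(): the state, without advancing time (a new reading comes with each control period).
- get_image(name): name is "scene" or "top" or "wrist"; returns a dict with "img" (480x640x3 uint8, blue, green, red), "intrinsics" (3x3 intrinsics, pixels), "rvec" (rotation vector, rad) and "tvec" (3), from world to camera coordinates, as OpenCV has them. Camera axes: x right, y down, z forward; pixel columns grow to the right and rows downward; lengths in m; the calibration is good to about 2 mm. A picture is of the moment at which its call begins. There is no depth.
- job.hand_in(): hands the job in, once; it reports no verdict.
The state is a dict: "time_s": time; "joints": joint angles; "dq": joint speeds; "joint_efforts": joint torques, N m; "tcp_pos": TCP position; "eef_rot": TCP orientation; "force": force on the tool from outside, world axes, zero at the start; "torque": the same for the moment, N m; "grip_width": finger opening in m.
Only numpy, scipy, OpenCV 4.12 (cv2) and the standard library are available. Lean on these libraries where they do the work, as an engineer would, in place of code of your own. Each camera call takes 0.05 s, during which the arm holds its last target. There are 200 camera calls.

## Task

Two outwardly identical mould plugs stand on the bench, and one of them is filled with metal. Set them gently in the opposite cups of the pivot balance, one in each, let go of both and let the beam drop; then take the plug from the side that dropped and press it down into the bore of the grey mould base until it has pushed the knock-out pad fully down to its stop, firmly but without ramming it. Leave the lighter plug sitting in its cup on the balance, and do not disturb the other things on the bench.

Things in the scene. Friction and masses are not known exactly. Their poses are not given: they have to be found in the camera images.
- plug_a: One of two look-alike upright plugs; origin at the centre of its underside, z up. Aluminium body 36 mm diameter, 42 mm high, bottom edge tapered (29 mm at the bottom, 36 mm from 5 mm up); on top a blue grip stem, 22 mm diameter, from 42 to 74 mm height. 0.21 to 0.25 kg if metal-filled, else 0.115 kg; which is filled varies and cannot be seen. The filling rattles by under 1 mm.
- plug_b: The other look-alike plug; same shape, size and axes as plug_a.
- stand: The pivot balance, fixed: yellow base 110 x 160 mm; two steel cheeks at its middle, 97 mm high; origin at the centre of its underside. The red beam (200 x 22 mm) lies along its y and pivots about its x axis, 85 mm above the bench, with a brass cup on each end. Delicate: a plug pressing on it with over 20 N, or the robot with over 15 N, damages it.
- beam (a joint): Tilt of the beam, rad: 0 level; positive = cup_left up, cup_right down; stops at -0.10 and 0.10. A weak spring (0.15 N m/rad) levels the empty beam, which yields to a touch. One plug alone drops its side to the stop; with both on, the heavier side drops to the stop within a second.
- cup_left (a point): Centre of the inner floor of the cup at the stand's +y end, 100 mm from the pivot; 93 mm above the bench when level, 10 mm lower or higher at the stops. Cup 43 mm wide inside at the floor, 45 mm at the mouth, 52 mm outside, rim 8 mm above its floor. The cup, its z axis and a plug in it tilt with the beam.
- cup_right (a point): The same in the cup at the stand's -y end.
- mould: The mould base, a grey block 80 x 80 x 52 mm on a 100 x 100 x 8 mm dark plate, fixed to the bench, with one vertical round bore in its middle; origin at the centre of its underside.
- bore (a point): Centre of the bore's mouth, in the mould's top face, 52 mm above the bench. Bore 38.5 mm diameter, 2 mm chamfer. In it a stiff brass knock-out pad with 12 mm of travel; its depth setting differs each time and is not measured: fully down, its top lies anywhere from 14 to 39 mm below the mouth (2 to 27 mm when up), so feel for the stop. A plug fully home stands on the pad.
- pad (a joint): How far the knock-out pad (of the ejector in the bore) is pushed down, m: 0 = up (starts 0 to 0.003), 0.012 = fully home on its rigid stop. Moves only under about 9 N (friction, no spring) and stays where left. Over 30 N between plug and mould or pad counts as ramming; the bare gripper must not push mould or pad with over 15 N.
- brass_weight: Bystander: small brass weight, 28 mm diameter, 30 mm high; origin at its underside.
- wood_block: Bystander: dark wooden block 90 x 80 x 50 mm; origin at its underside. It and the mould base may have changed sides.
- tumbler: Bystander: amber glass tumbler, 70 mm diameter, 95 mm high; origin at its underside.
- paperweight: Bystander: green glass paperweight, 72 mm diameter, 55 mm high; origin at its underside.
Mind the look-alikes: they are no part of the job. Leave any black, turquoise or yellow look-alike of the plug_b alone.

How it is judged:
On the way:
1. both plugs sit in opposite cups of the balance, let go, and the beam has dropped to one side (((distance between plug_a and cup_left below 0.008 m and distance between plug_b and cup_right below 0.008 m) or (distance between plug_a and cup_right below 0.008 m and distance between plug_b and cup_left below 0.008 m)) and (value of joint beam above 0.08 rad or value of joint beam below -0.08 rad) and contact force between the fingers and plug_a below 0.05 N and contact force between the fingers and plug_b below 0.05 N), for 0.3 s.
At the end, for the whole second after the job is handed in: heavier plug upright (0.08 rad) in the bore, centred within 3 mm and fully home (pad down at least 11 of 12 mm, underside at least 12.5 mm below the mouth); lighter plug in a cup of the balance, underside within 8 mm of the cup floor centre; both at rest ((((value of joint pad above 0.011 m and horizontal distance between plug_a and bore below 0.003 m and z of plug_a in the frame of bore below -0.0125 m and angle between plug_a's own z axis and vertical below 0.08 rad) and (distance between plug_b and cup_left below 0.008 m or distance between plug_b and cup_right below 0.008 m) and contact force between plug_b and stand below 1.6 N and linear speed of each of plug_a, plug_b below 0.02 m/s) or ((value of joint pad above 0.011 m and horizontal distance between plug_b and bore below 0.003 m and z of plug_b in the frame of bore below -0.0125 m and angle between plug_b's own z axis and vertical below 0.08 rad) and (distance between plug_a and cup_left below 0.008 m or distance between plug_a and cup_right below 0.008 m) and contact force between plug_a and stand below 1.6 N and linear speed of each of plug_b, plug_a below 0.02 m/s))); the robot touches nothing.
It fails at once if a plug presses on the balance with more than 20 N (contact force between any of plug_a, plug_b and stand above 20 N).
It fails at once if a plug presses on the mould base or its pad with more than 30 N (contact force between any of plug_a, plug_b and mould above 30 N or contact force between any of plug_a, plug_b and ejector above 30 N).
It fails at once if the robot itself pushes the balance or the mould base with more than 15 N (contact force between any of the arm, the fingers and stand above 15 N or contact force between the fingers and mould above 15 N or contact force between the fingers and ejector above 15 N).
It fails at once if a bystander is moved by more than 20 mm (distance of any of brass_weight, wood_block, tumbler, paperweight from where it was at the start of the episode above 0.02 m).
It also fails if it takes over 72 s, if anything falls off the work surface, if the arm or the gripper's body presses on something with over 40 N, if the wrist force passes 120 N, or if a joint passes its speed limit or range.

## Working session

There is one attempt and no reset: what is moved stays moved. The work goes in short steps, Python scripts to look and compute and a tool call to move; the robot and the scene stay as the last step left them, time stands still between calls to the robot, and variables do not carry over. Pictures are saved under pics/ and viewed, about 8 in all and at most 12, crops included, and the job is handed in when it is done.

Besides the shell and the picture viewer there is one more tool, called after ">>>" by a JSON object that holds its "api" and its "payload", one argument or row to a line. step_arm: Moves the arm, as the interface text tells. Its arguments: {"type":"object","properties":{"series":{"type":"array"},"force":{"type":"number"}},"required":["series"]}

```bash
ls; mkdir -p pics
cat > h.py <<'E'
import cv2,numpy as np,json
from rig import telemetry,get_image
def snap(n,f):
    d=get_image(n); cv2.imwrite('pics/'+f+'.png',d['img'])
    np.savez('pics/'+f,**{k:np.array(d[k]) for k in('intrinsics','rvec','tvec')}); return d
def cal(f):
    d=np.load('pics/'+f+'.npz'); return d['intrinsics'],cv2.Rodrigues(d['rvec'])[0],d['tvec'].reshape(3)
def at(f,u,v,z):
    K,R,t=cal(f); r=R.T@np.linalg.solve(K,[u,v,1.]); c=-R.T@t
    return c+r*(z-c[2])/r[2]
def proj(f,p):
    K,R,t=cal(f); q=K@(R@np.array(p,float)+t); return q[:2]/q[2]
E
python3 - <<'E'
from h import *
for n in('scene','top'): snap(n,n+'0'); K,R,t=cal(n+'0'); print(n,K[0,0],-R.T@t)
print(telemetry.observe())
E
```

```text
pics
scene 446.4928024677728 [0.93994795 0.07272185 0.74228085]
top 600.3861748632795 [ 4.83610644e-01 -1.08500428e-03  1.18698912e+00]
{'time_s': 0.1, 'joints': array([-1.20894587e+00,  2.41322549e-01,  3.85096597e-03,  1.33524525e+00,
       -5.41847156e-06,  1.57080707e+00]), 'dq': array([ 1.11308704e-03, -3.59190593e-03,  3.06250105e-03, -9.26065727e-05,
       -1.64566320e-05,  6.75437340e-04]), 'joint_efforts': array([-1.61408143e-04, -3.73138046e+01,  2.53009880e+01,  1.09072143e-02,
       -6.60968931e-05, -1.99047093e-05]), 'tcp_pos': array([ 0.17679311, -0.46707251,  0.2305065 ]), 'eef_rot': array([-9.44088665e-04,  9.83678141e-01,  1.79934413e-01, -1.75457380e-04]), 'force': array([0.28715169, 0.13250569, 0.01024662]), 'torque': array([ 0.03799321, -0.020167  , -0.01535936]), 'grip_width': 0.08541304733629133}
```

View pics/top0.png

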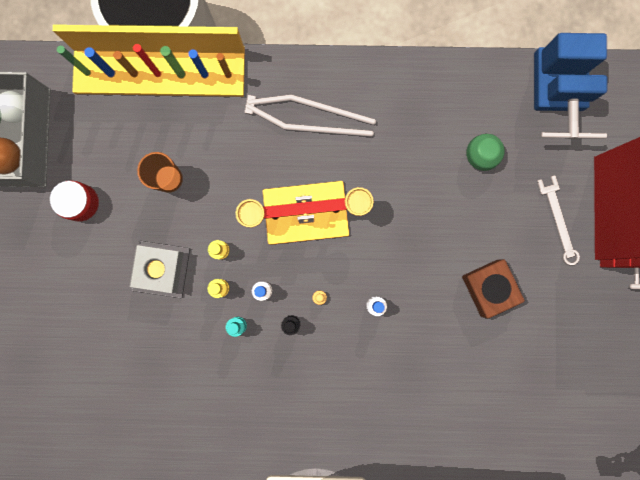

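View pics/scene0.png

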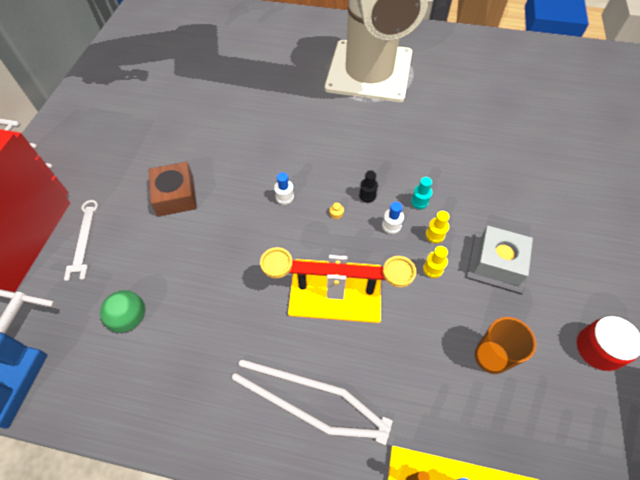

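The top view shows two aluminium plugs with blue stems at (262,291) and (377,306). The look-alikes are black (291,325), turquoise (236,327) and yellow (219,250), (219,289). The balance is near (305,210) and the mould bore near (156,269). I'll confirm all of these in one enlarged crop.

Run:
```python
from h import *
im=cv2.imread('pics/top0.png')
c=im[180:345,125:395]   # 270x165
cv2.imwrite('pics/crop0.png',cv2.resize(c[:, :],(800,489),interpolation=cv2.INTER_CUBIC))
hsv=cv2.cvtColor(im,cv2.COLOR_BGR2HSV)
m=cv2.inRange(hsv,(105,150,80),(125,255,255))
n,l,s,ce=cv2.connectedComponentsWithStats(m)
for i in range(1,n):
    if s[i,4]>30: print(s[i],ce[i],at('top0',*ce[i],0.074))
```

```text
[ 535   34   71   74 2983] [570.39959772  66.8414348 ] [ 0.8834665  -0.46234559  0.074     ]
[ 85  48  29  28 228] [98.19736842 60.4254386 ] [0.8810717  0.42789582 0.074     ]
[189  50  18  27 149] [197.44966443  61.63758389] [0.881841   0.23946077 0.074     ]
[580 101   8   7  42] [583.21428571 104.30952381] [ 0.81256067 -0.48605581  0.074     ]
[255 287  11   9  84] [259.94047619 291.02380952] [0.45194883 0.11040852 0.074     ]
[373 302  11  10  87] [377.95402299 306.62068966] [ 0.42774643 -0.10811945  0.074     ]
```

View pics/crop0.png

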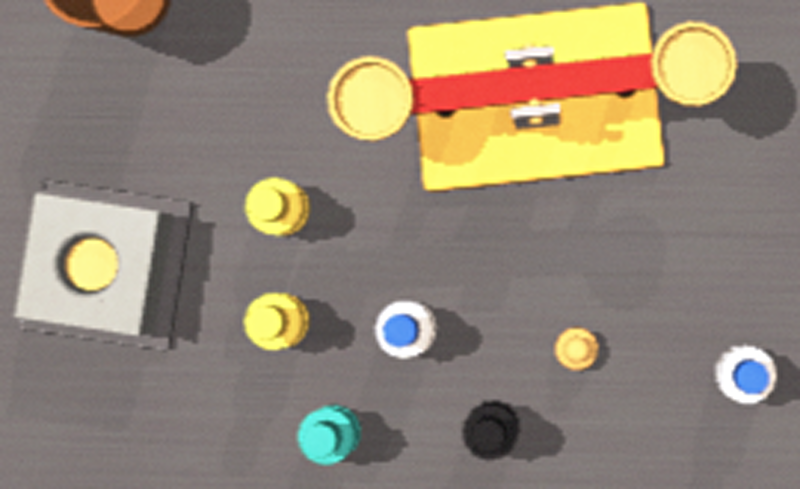

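Run:
```python
from h import *
f=lambda x,y,z:at('top0',125+x/2.963,180+y/2.967,z)
L=f(370,98,.101);R=f(694,63,.101);d=L-R
print('cups',L,R,np.linalg.norm(d),'mid',(L+R)/2,'yaw of +y dir deg',np.degrees(np.arctan2(-d[0],d[1])))
B=f(536,97,0.0); print('base centre by corners',sum(f(x,y,.012) for x,y in((409,27),(645,3),(663,163),(426,190)))/4)
print('bore',f(88,264,.052),'mould top corners mean',sum(f(x,y,.052) for x,y in((36,192),(160,211),(142,334),(15,317)))/4)
print('plugs body',f(405,330,.042),f(746,375,.042))
for p,z in((L,.101),(R,.101),(f(88,264,.052),.052)): print(proj('scene0',[p[0],p[1],z]))
im=cv2.imread('pics/scene0.png')
hsv=cv2.cvtColor(im,cv2.COLOR_BGR2HSV)
m=cv2.inRange(hsv,(105,150,80),(125,255,255))
n,l,s,ce=cv2.connectedComponentsWithStats(m)
for i in range(1,n):
    if s[i,4]>30: print(s[i],ce[i],at('scene0',*ce[i],0.064))
a=im[160:310,245:445]; b=im[215:305,460:550]
cv2.imwrite('pics/crop1.png',cv2.resize(a,(800,600),interpolation=cv2.INTER_CUBIC))
```

```text
cups [0.5937224  0.12956192 0.101     ] [ 0.6190471  -0.06873705  0.101     ] 0.19990954100890307 mid [0.60638475 0.03041244 0.101     ] yaw of +y dir deg 7.2778324062854365
base centre by corners [0.60648108 0.03028698 0.012     ]
bore [0.48885506 0.31315628 0.052     ] mould top corners mean [0.48925076 0.31302396 0.052     ]
plugs body [0.45072791 0.11027964 0.042     ] [ 0.42652894 -0.10895037  0.042     ]
[400.41209121 268.29643685]
[276.75730954 259.59790946]
[506.97976413 248.04757986]
[ 526    0   62   36 1961] [556.47322794  16.16981132] [-0.21531917  0.4360993   0.064     ]
[277 173  11  17 106] [282.55660377 181.66037736] [ 0.43414768 -0.10927676  0.064     ]
[390 202  12  17 109] [394.70642202 211.12844037] [0.45883929 0.10936897 0.064     ]
[   0  333   46   95 2507] [ 15.4208217  375.18468289] [ 0.87127979 -0.41152466  0.064     ]
```

View pics/crop1.png

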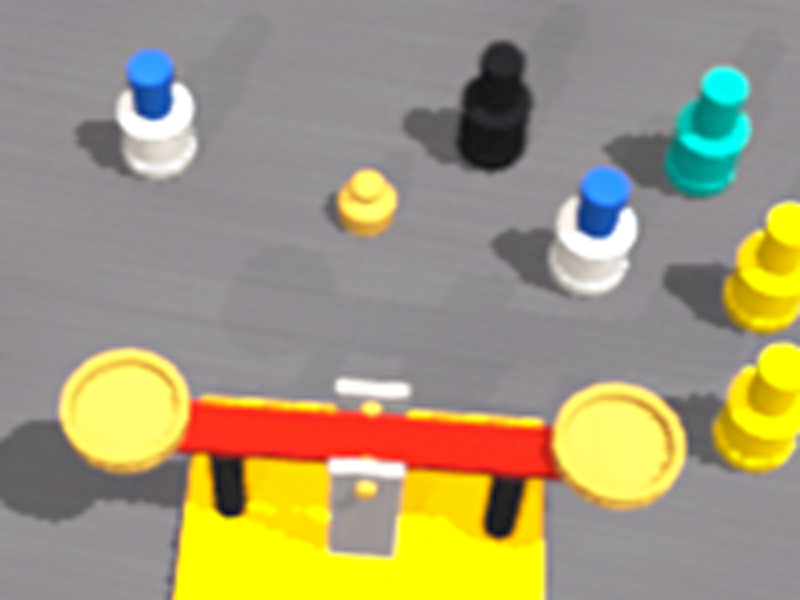

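Both plugs are confirmed: white bodies with blue stems, with no other blue-stemmed candidates. The cups measure 199.9 mm apart against the expected 200 mm. The balance yaw is 7.3°. Next I'll hover over the right-hand plug with the jaws along the beam.

```bash
cat >> h.py <<'E'
from scipy.spatial.transform import Rotation as Ro
def go(tx,ty,tz,psi=None):
    s=telemetry.observe(); q=s['eef_rot']; R=Ro.from_quat([q[1],q[2],q[3],q[0]]).as_matrix()
    ps=np.degrees(np.arctan2(R[1,0],R[0,0]))
    print('t%.2f'%s['time_s'],'tcp',s['tcp_pos'].round(4),'psi %.2f'%ps,'F',s['force'].round(2),'w %.4f'%s['grip_width'],'tool dcm',(100*R.T@(np.array([tx,ty,tz])-s['tcp_pos'])).round(2), 'tilt',R[:,2].round(3))
    return ps
E
python3 - <<'E'
from h import *
go(.4275,-.1085,.15)
E
```

```text
t0.10 tcp [ 0.1768 -0.4671  0.2305] psi 20.73 F [0.29 0.13 0.01] w 0.0854 tool dcm [ 36.14 -24.64   8.1 ] tilt [-0.001  0.002 -1.   ]
```

>>> {"api": "step_arm", "payload": {
  "series": [
    [[4.5, -3.1, 0.5, 0, 5], [4.5, -3.1, 1, 0, 5], [4.5, -3.1, 1, 0, 5], [4.5, -3.1, 1, 0, 5], [4.5, -3.1, 1, 0, 5], [4.5, -3.1, 1, 0, 5], [4.5, -3.1, 1, 0, 5], [4.6, -3.1, 1, 0, 5], [0, 0, 0.5, 6.7, 5], [0, 0, 0, 6.7, 5], [0, 0, 0, 0, 5], [0, 0, 0, 0, 5]]
  ],
  "force": 30
}}

```text
time_s: 1.6
tcp_pos: [0.4267, -0.108, 0.1512]
eef_rot: [-0.0, 0.998, 0.065, -0.0]
force: [0.5, 0.3, 0.1]
grip_width: 0.0502
```

Run:
```python
from h import *
go(.4275,-.1085,.046)
snap('wrist','w1'); K,R,t=cal('w1'); print(-R.T@t)
print(proj('w1',[.4275,-.1085,.074]),proj('w1',[.4275,-.1085,.042]))
im=cv2.imread('pics/w1.png');hsv=cv2.cvtColor(im,cv2.COLOR_BGR2HSV)
m=cv2.inRange(hsv,(105,150,80),(125,255,255))
n,l,s,ce=cv2.connectedComponentsWithStats(m)
for i in range(1,n):
    if s[i,4]>200: print(s[i],ce[i])
```

```text
t1.60 tcp [ 0.4267 -0.108   0.1512] psi 7.40 F [0.52 0.29 0.06] w 0.0502 tool dcm [ 0.08  0.06 10.52] tilt [-0.  0. -1.]
[ 0.51034489 -0.09773543  0.29277893]
[321.46723742 247.56292777] [321.45603891 230.42935428]
[308 217  35  47 792] [325.20707071 238.79292929]
```

View pics/w1.png

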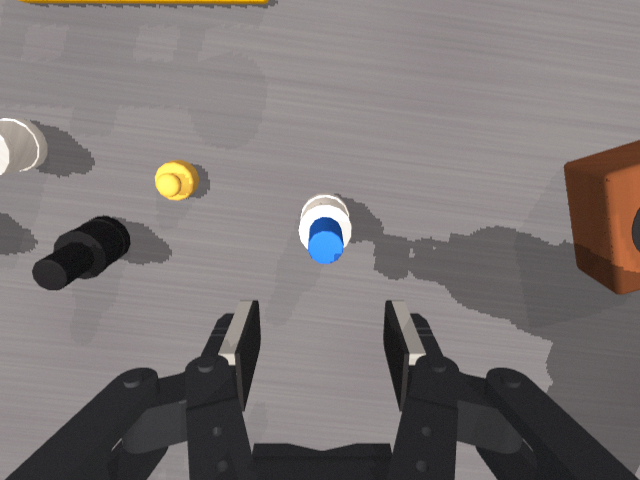

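The stem top is at (326,247), about 2 mm from prediction. I'll descend and grasp.

>>> {"api": "step_arm", "payload": {
  "series": [
    [[0.1, 0.2, 3, 0, 5], [0, 0, 3, 0, 5], [0, 0, 3, 0, 5], [0, 0, 1.5, 0, 5], [0, 0, 0, 0, 5], [0, 0, 0, 0, 1.5], [0, 0, 0, 0, 1.5], [0, 0, 0, 0, 1.5], [0, 0, 0, 0, 1.5], [0, 0, 0, 0, 1.5]]
  ],
  "force": 30
}}

```text
time_s: 2.9
tcp_pos: [0.429, -0.11, 0.0473]
eef_rot: [0.0, 0.998, 0.064, 0.001]
force: [-0.7, 0.4, 6.0]
grip_width: 0.021
```

Run:
```python
from h import *
go(.619,-.0687,.2)
```

```text
t2.90 tcp [ 0.429  -0.11    0.0473] psi 7.33 F [-0.68  0.44  6.03] w 0.0210 tool dcm [ 19.41  -1.66 -15.23] tilt [ 0.002 -0.001 -1.   ]
```

>>> {"api": "step_arm", "payload": {
  "series": [
    [[0, 0, -1, 0, 1.5], [0, 0, -4, 0, 1.5], [0, 0, -5, 0, 1.5], [0, 0, -5, 0, 1.5], [4, -0.3, 0, 0, 1.5], [4, -0.3, 0, 0, 1.5], [4, -0.3, 0, 0, 1.5], [4, -0.3, 0, 0, 1.5], [3.4, -0.4, 0, 0, 1.5], [0, 0, 0, 0, 1.5], [0, 0, 0, 0, 1.5], [0, 0, 0, 0, 1.5]]
  ]
}}

```text
time_s: 4.4
tcp_pos: [0.6174, -0.0695, 0.1966]
eef_rot: [0.0, 0.998, 0.064, -0.0]
force: [0.1, 0.0, -0.7]
grip_width: 0.0211
```

Run:
```python
from h import *
go(.619,-.0687,.2)
snap('wrist','w2');snap('top','t2');snap('scene','s2')
t=telemetry.observe()['tcp_pos']; bz=t[2]-.0465
a=cv2.imread('pics/w2.png'); b=cv2.imread('pics/s2.png')
for f in('w2','s2'):
    print(f,'underside',proj(f,[t[0],t[1],bz]),'cupR',proj(f,[.619,-.0687,.101]))
u,v=map(int,proj('s2',[t[0],t[1],bz]))
print('scene crop origin',u-60,v-60)
c=cv2.resize(b[v-60:v+90,u-60:u+60],(480,600),interpolation=cv2.INTER_CUBIC)
w=cv2.resize(a[200:480,180:460],(320,320))
cv2.imwrite('pics/m2.png',np.hstack([c,cv2.copyMakeBorder(w,0,280,0,0,cv2.BORDER_CONSTANT)]))
```

```text
t4.40 tcp [ 0.6174 -0.0695  0.1966] psi 7.30 F [ 0.1   0.03 -0.71] w 0.0211 tool dcm [ 0.17 -0.06 -0.34] tilt [-0.001 -0.    -1.   ]
w2 underside [320.46354359 269.50903032] cupR [319.65921254 235.82421891]
s2 underside [273.74006016 243.64748912] cupR [276.78670049 259.57699977]
scene crop origin 213 183
```

View pics/m2.png

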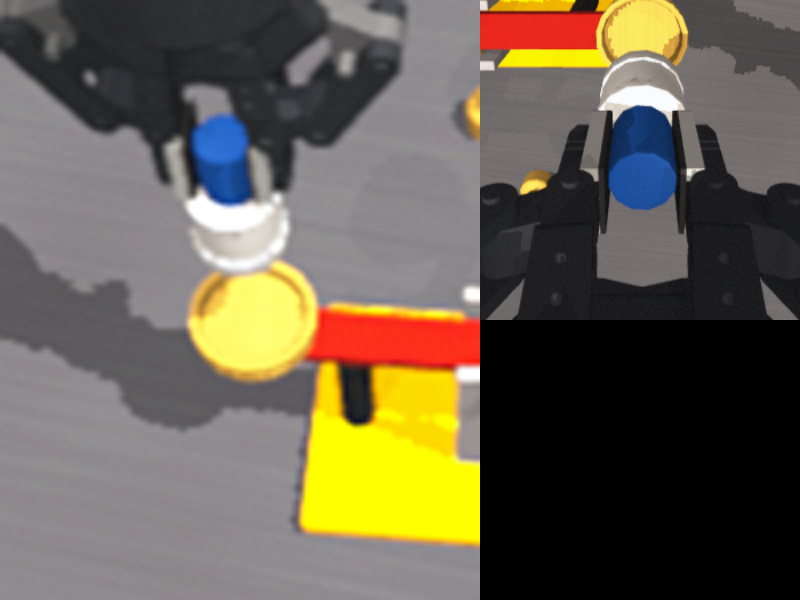

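Run:
```python
from h import *
t=np.array([.6174,-.0695,.1966]); bz=t[2]-.0465
for z in(.074,.042,0): print('plug z',z,proj('w2',[t[0],t[1],bz+z]))
c=np.array([.619,-.0687])
for z in(.093,.101): print('cup',z,proj('w2',[*c,z]), 'front/back',proj('w2',[c[0]-.026,c[1],z]),proj('w2',[c[0]+.026,c[1],z]))
a=cv2.imread('pics/w2.png')[150:330,240:400]
cv2.imwrite('pics/w2c.png',cv2.resize(a,None,fx=3.3,fy=3.3,interpolation=cv2.INTER_CUBIC))
```

```text
plug z 0.074 [319.94968349 359.19684901]
plug z 0.042 [320.20446964 311.44950423]
plug z 0 [320.4249861 270.1243565]
cup 0.093 [319.70847749 231.78722731] front/back [314.88537935 268.05963919] [324.85677597 193.06912593]
cup 0.101 [319.65921254 235.82421891] front/back [314.69726659 273.02167249] [324.96614055 196.04059158]
```

View pics/w2c.png

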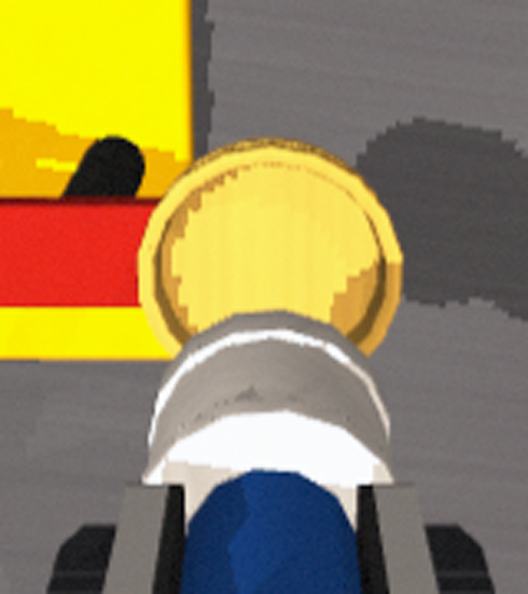

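Relative to the plug, the cup centre in the wrist view is about 4 mm further in +x and level in y. I'll correct that and lower slowly.

>>> {"api": "step_arm", "payload": {
  "series": [
    [[0.45, 0, 1, 0, 1.5], [0, 0, 2, 0, 1.5], [0, 0, 1.2, 0, 1.5], [0, 0, 0.6, 0, 1.5], [0, 0, 0.4, 0, 1.5], [0, 0, 0.3, 0, 1.5], [0, 0, 0.2, 0, 1.5], [0, 0, 0.2, 0, 1.5], [0, 0, 0.1, 0, 1.5], [0, 0, 0, 0, 1.5]]
  ]
}}

```text
time_s: 5.8
tcp_pos: [0.6229, -0.0685, 0.1363]
eef_rot: [-0.0, 0.998, 0.064, -0.0]
force: [0.1, 0.2, -0.8]
grip_width: 0.0207
```

Run:
```python
from h import *
go(.6215,-.0697,.131)
```

```text
t5.80 tcp [ 0.6229 -0.0685  0.1363] psi 7.33 F [ 0.11  0.16 -0.81] w 0.0207 tool dcm [-0.15  0.1   0.53] tilt [-0.  0. -1.]
```

>>> {"api": "step_arm", "payload": {
  "series": [
    [[0, 0, 0.1, 0, 1.5], [0, 0, 0.1, 0, 1.5], [0, 0, 0.1, 0, 1.5], [0, 0, 0, 0, 1.5]]
  ]
}}

```text
time_s: 6.3
tcp_pos: [0.6228, -0.0685, 0.1332]
eef_rot: [-0.0, 0.998, 0.064, -0.0]
force: [-0.1, 0.5, -1.8]
grip_width: 0.0208
```

>>> {"api": "step_arm", "payload": {
  "series": [
    [[0, 0, 0.1, 0, 1.5], [0, 0, 0.1, 0, 1.5], [0, 0, 0, 0, 1.5]]
  ]
}}

```text
time_s: 6.68
tcp_pos: [0.6231, -0.0686, 0.1318]
eef_rot: [0.0, 0.998, 0.064, 0.0]
force: [-0.8, 0.2, 2.5]
grip_width: 0.021
```

Contact is about 3 N, so I'll release and look.

>>> {"api": "step_arm", "payload": {
  "series": [
    [[0, 0, 0, 0, 2.6], [0, 0, 0, 0, 3.2], [0, 0, 0, 0, 4.2], [0, 0, 0, 0, 4.8], [0, 0, -1.5, 0, 4.8], [0, 0, -3, 0, 4.8], [0, 0, -4, 0, 4.8], [-2, 0, 0, 0, 4.8], [-4, 0, 0, 0, 4.8], [-4, 0, 0, 0, 4.8], [0, 0, 0, 0, 4.8]]
  ]
}}

```text
time_s: 8.05
tcp_pos: [0.5213, -0.0815, 0.2177]
eef_rot: [-0.0, 0.998, 0.063, -0.0]
force: [1.1, 0.1, 0.9]
grip_width: 0.0484
```

Run:
```python
from h import *
go(.4515,.1103,.15)
snap('top','t3');snap('scene','s3')
a=cv2.imread('pics/t3.png')[170:290,225:425]; b=cv2.imread('pics/s3.png')[205:325,235:435]
cv2.imwrite('pics/m3.png',cv2.resize(np.vstack([b,a]),None,fx=2.5,fy=2.5,interpolation=cv2.INTER_CUBIC))
```

```text
t8.05 tcp [ 0.5213 -0.0815  0.2177] psi 7.27 F [1.11 0.14 0.94] w 0.0484 tool dcm [ -4.49 -19.91   6.77] tilt [-0.  0. -1.]
```

View pics/m3.png

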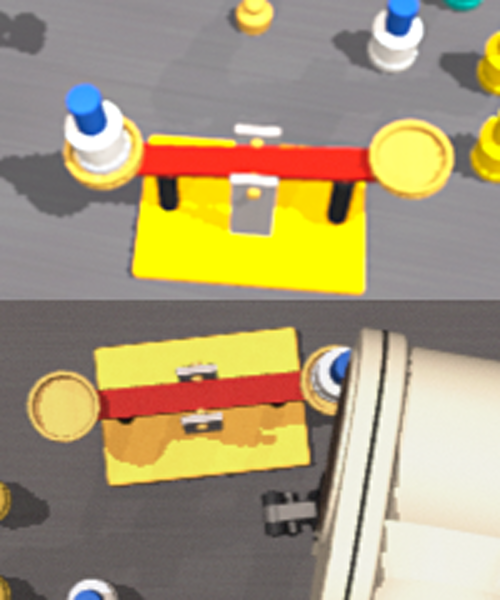

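The first plug stands in the right cup and its side is down. Next is the second plug.

>>> {"api": "step_arm", "payload": {
  "series": [
    [[-1.1, -5, 0, 0, 4.8], [-1.1, -5, 0, 0, 4.8], [-1.1, -5, 1, 0, 4.8], [-1.2, -4.8, 1, 0, 4.8], [0, 0, 4, 0, 4.8], [0, 0, 2, 0, 4.8], [0, 0, 0, 0, 4.8]]
  ]
}}

```text
time_s: 9.02
tcp_pos: [0.4581, 0.0834, 0.1353]
eef_rot: [-0.011, 0.997, 0.083, -0.002]
force: [-1.2, 0.7, -0.2]
grip_width: 0.0477
```

Run:
```python
from h import *
go(.4515,.1098,.049)
snap('wrist','w4')
im=cv2.imread('pics/w4.png');hsv=cv2.cvtColor(im,cv2.COLOR_BGR2HSV)
m=cv2.inRange(hsv,(105,150,80),(125,255,255))
n,l,s,ce=cv2.connectedComponentsWithStats(m)
for i in range(1,n):
    if s[i,4]>200: print(s[i],ce[i])
print(proj('w4',[.4515,.1098,.074]),proj('w4',[.4515,.1098,.058]))
```

```text
t9.03 tcp [0.4581 0.0834 0.1353] psi 9.48 F [-1.17  0.69 -0.21] w 0.0477 tool dcm [-0.19 -2.51  8.69] tilt [-0.006  0.022 -1.   ]
[ 255  226   42   50 1565] [276.46900958 251.34952077]
[274.17567577 261.94141572] [277.80358945 251.35082193]
```

>>> {"api": "step_arm", "payload": {
  "series": [
    [[0, 0, 0, 0, 4.8], [0, 0, 0, 0, 4.8]]
  ]
}}

```text
time_s: 9.32
tcp_pos: [0.4591, 0.0831, 0.1375]
eef_rot: [-0.011, 0.997, 0.082, 0.0]
force: [-0.3, 0.2, -0.6]
grip_width: 0.0478
```

Run:
```python
from h import *
go(.4515,.1100,.0485)
```

```text
t9.32 tcp [0.4591 0.0831 0.1375] psi 9.42 F [-0.29  0.2  -0.63] w 0.0478 tool dcm [-0.33 -2.58  8.96] tilt [-0.002  0.023 -1.   ]
```

>>> {"api": "step_arm", "payload": {
  "series": [
    [[-0.1, -0.9, 0, -1, 4.8], [-0.1, -0.9, 0, -1, 4.8], [-0.1, -0.8, 0, 0, 4.8], [0, 0, 0, 0, 4.8]]
  ]
}}

```text
time_s: 9.82
tcp_pos: [0.4512, 0.1032, 0.137]
eef_rot: [-0.013, 0.995, 0.103, -0.001]
force: [0.0, 0.6, -0.1]
grip_width: 0.048
```

Run:
```python
from h import *
print(telemetry.observe()['joints'].round(3))
go(.4515,.1100,.0485)
```

```text
[ 0.207  0.234 -0.261  1.076  0.027  3.142]
t9.82 tcp [0.4512 0.1032 0.137 ] psi 11.88 F [ 0.01  0.59 -0.06] w 0.0480 tool dcm [ 0.17 -0.42  8.87] tilt [-0.005  0.026 -1.   ]
```

Joint 6 is at its limit, which is what tilted the tool. I'll turn the gripper half round, which is the same grasp, to free it.

>>> {"api": "step_arm", "payload": {
  "series": [
    [[0, 0, -1, -10, 4.8], [0, 0, -1, -10, 4.8], [0, 0, 0, -10, 4.8], [0, 0, 0, -10, 4.8], [0, 0, 0, -10, 4.8], [0, 0, 0, -10, 4.8], [0, 0, 0, -10, 4.8], [0, 0, 0, -10, 4.8], [0, 0, 0, -10, 4.8], [0, 0, 0, -10, 4.8], [0, 0, 0, -10, 4.8], [0, 0, 0, -10, 4.8]]
  ]
}}

```text
time_s: 11.32
tcp_pos: [0.4515, 0.1021, 0.1569]
eef_rot: [-0.008, 0.406, 0.914, 0.011]
force: [-0.3, -0.7, 0.4]
grip_width: 0.0482
```

>>> {"api": "step_arm", "payload": {
  "series": [
    [[0, 0, 0, -10, 4.8], [0, 0, 0, -10, 4.8], [0, 0, 0, -10, 4.8], [0, 0, 0, -10, 4.8], [0, 0, 0, -10, 4.8], [0, 0, 0, -5, 4.8], [0, 0, 0, 0, 4.8], [0, 0, 0, 0, 4.8]]
  ]
}}

```text
time_s: 12.32
tcp_pos: [0.4515, 0.1022, 0.1569]
eef_rot: [-0.002, -0.059, 0.998, 0.013]
force: [1.3, 0.4, -0.5]
grip_width: 0.0478
```

Run:
```python
from h import *
print(telemetry.observe()['joints'].round(3))
go(.4515,.1100,.0485)
```

```text
[ 0.205  0.216 -0.228  1.127  0.027  0.087]
t12.32 tcp [0.4515 0.1022 0.1569] psi -173.25 F [ 1.3   0.36 -0.5 ] w 0.0478 tool dcm [-0.12  0.48 10.86] tilt [-0.005  0.026 -1.   ]
```

>>> {"api": "step_arm", "payload": {
  "series": [
    [[-0.1, 0.5, 3, -0.5, 4.8], [0, 0, 3, 0, 4.8], [0, 0, 3, 0, 4.8], [0, 0, 1.5, 0, 4.8], [0, 0, 0.4, 0, 4.8], [0, 0, 0, 0, 1.5], [0, 0, 0, 0, 1.5], [0, 0, 0, 0, 1.5], [0, 0, 0, 0, 1.5], [0, 0, 0, 0, 1.5]]
  ]
}}

```text
time_s: 13.58
tcp_pos: [0.4521, 0.1104, 0.0489]
eef_rot: [-0.001, -0.064, 0.998, 0.013]
force: [-0.7, -0.2, 5.0]
grip_width: 0.021
```

Run:
```python
from h import *
go(.595,.1285,.2)
```

```text
t13.57 tcp [0.4521 0.1104 0.0489] psi -172.67 F [-0.69 -0.19  5.05] w 0.0210 tool dcm [-14.41   0.38 -15.1 ] tilt [-0.003  0.026 -1.   ]
```

>>> {"api": "step_arm", "payload": {
  "series": [
    [[0, 0, -1, 0, 1.5], [0, 0, -4, 0, 1.5], [0, 0, -5, 0, 1.5], [0, 0, -5, 0, 1.5], [-3.5, 0.1, 0, 0, 1.5], [-3.5, 0.1, 0, 0, 1.5], [-3.5, 0.1, 0, 0, 1.5], [-3.9, 0.1, 0, 0, 1.5], [0, 0, 0, 0, 1.5], [0, 0, 0, 0, 1.5], [0, 0, 0, 0, 1.5]]
  ]
}}

```text
time_s: 14.95
tcp_pos: [0.5933, 0.1285, 0.1981]
eef_rot: [-0.002, -0.064, 0.998, 0.013]
force: [-0.5, 0.3, -2.2]
grip_width: 0.0208
```

Run:
```python
from h import *
go(.597,.1290,.2)
snap('wrist','w5'); snap('scene','s5');snap('top','t5')
a=cv2.imread('pics/w5.png'); b=cv2.imread('pics/s5.png')
s=telemetry.observe();q=s['eef_rot'];R=Ro.from_quat([q[1],q[2],q[3],q[0]]).as_matrix();t=s['tcp_pos']
un=t+R[:,2]*.0485
for f in('w5','s5'):
  for p in(un,t-R[:,2]*.0255,[.597,.129,.111],[.5937,.1296,.111]): print(f,proj(f,p).round(1),np.round(p,4))
u,v=map(int,proj('s5',un)); print('scene org',u-50,v-60)
c=cv2.resize(b[v-60:v+60,u-50:u+50],(400,480),interpolation=cv2.INTER_CUBIC)
w=cv2.resize(a[150:390,220:420],(400,480),interpolation=cv2.INTER_CUBIC)
cv2.imwrite('pics/m5.png',np.hstack([c,w]))
```

```text
t14.95 tcp [0.5933 0.1285 0.1981] psi -172.66 F [-0.46  0.27 -2.25] w 0.0208 tool dcm [-0.38  0.01 -0.19] tilt [-0.006  0.026 -1.   ]
w5 [323.2 270.2] [0.5936 0.1299 0.1501]
w5 [323.8 357.8] [0.594  0.1279 0.2241]
w5 [319.2 249.1] [0.597 0.129 0.111]
w5 [320.8 244.3] [0.5937 0.1296 0.111 ]
s5 [405.5 253.4] [0.5936 0.1299 0.1501]
s5 [412.7 227.2] [0.594  0.1279 0.2241]
s5 [400.8 267.2] [0.597 0.129 0.111]
s5 [401.4 265.4] [0.5937 0.1296 0.111 ]
scene org 355 193
```

View pics/m5.png

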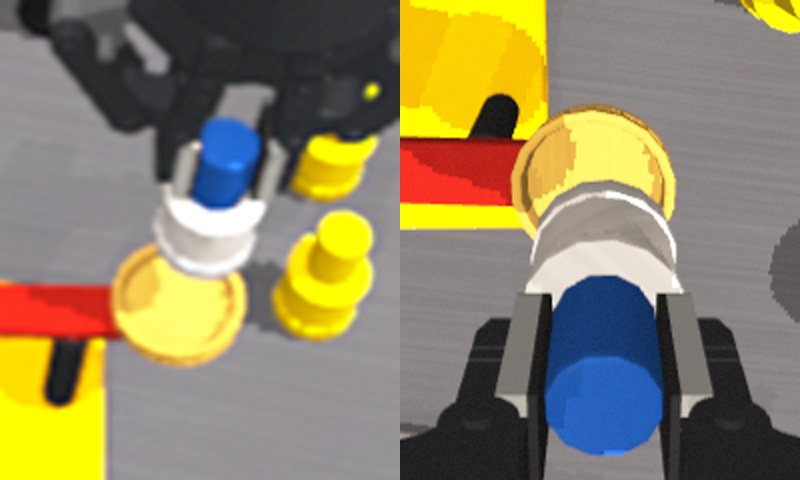

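The wrist force reads about -2.25 N for this plug against -0.8 N for the first, so this should be the metal one. I'll set it down slightly corrected, with the beam near level.

>>> {"api": "step_arm", "payload": {
  "series": [
    [[-0.15, -0.25, 1, 0, 1.5], [0, 0, 1.8, 0, 1.5], [0, 0, 0.8, 0, 1.5], [0, 0, 0.4, 0, 1.5], [0, 0, 0.2, 0, 1.5], [0, 0, 0.2, 0, 1.5], [0, 0, 0.2, 0, 1.5], [0, 0, 0.2, 0, 1.5], [0, 0, 0, 0, 1.5]]
  ]
}}

```text
time_s: 16.23
tcp_pos: [0.5961, 0.1277, 0.15]
eef_rot: [-0.001, -0.064, 0.998, 0.013]
force: [0.4, -0.2, -1.1]
grip_width: 0.021
```

>>> {"api": "step_arm", "payload": {
  "series": [
    [[0, 0, 0.2, 0, 1.5], [0, 0, 0.2, 0, 1.5], [0, 0, 0.2, 0, 1.5], [0, 0, 0, 0, 1.5]]
  ]
}}

```text
time_s: 16.73
tcp_pos: [0.5959, 0.1277, 0.1437]
eef_rot: [-0.002, -0.064, 0.998, 0.013]
force: [0.3, 0.8, -1.4]
grip_width: 0.0212
```

>>> {"api": "step_arm", "payload": {
  "series": [
    [[0, 0, 0.2, 0, 1.5], [0, 0, 0.2, 0, 1.5], [0, 0, 0.2, 0, 1.5], [0, 0, 0, 0, 1.5], [0, 0, 0, 0, 1.5]]
  ]
}}

```text
time_s: 17.35
tcp_pos: [0.5959, 0.1279, 0.1379]
eef_rot: [-0.002, -0.064, 0.998, 0.013]
force: [-0.7, 0.3, -1.4]
grip_width: 0.0205
```

>>> {"api": "step_arm", "payload": {
  "series": [
    [[0, 0, 0, 0, 2.4], [0, 0, 0, 0, 2.8], [0, 0, 0, 0, 3.4], [0, 0, 0, 0, 4.2], [0, 0, -1.5, 0, 4.8], [0, 0, -3, 0, 4.8], [0, 0, -4, 0, 4.8], [3, 0, 0, 0, 4.8], [3, 0, 0, 0, 4.8], [0, 0, 0, 0, 4.8], [0, 0, 0, 0, 4.8]]
  ]
}}

```text
time_s: 18.73
tcp_pos: [0.5377, 0.1182, 0.2242]
eef_rot: [-0.0, -0.064, 0.998, 0.013]
force: [1.2, -0.4, -1.5]
grip_width: 0.0484
```

Run:
```python
from h import *
go(.595,.1285,.15)
snap('wrist','w6');snap('scene','s6')
b=cv2.imread('pics/s6.png')[200:320,235:435]; a=cv2.imread('pics/w6.png')[60:380,150:550]
cv2.imwrite('pics/m6.png',np.vstack([cv2.resize(b,(500,300),interpolation=cv2.INTER_CUBIC),cv2.resize(a,(375,300)).copy() if 0 else cv2.resize(cv2.copyMakeBorder(a,0,0,66,67,cv2.BORDER_CONSTANT),(500,300))]))
```

```text
t18.73 tcp [0.5377 0.1182 0.2242] psi -172.67 F [ 1.17 -0.37 -1.46] w 0.0484 tool dcm [-5.81  0.1   7.43] tilt [-0.003  0.027 -1.   ]
```

View pics/m6.png

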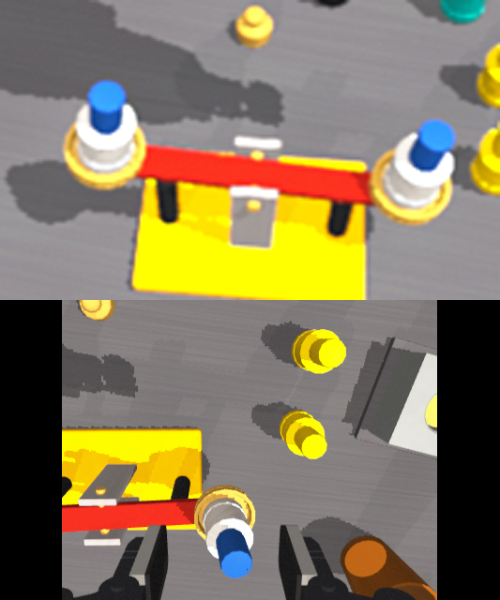

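The left side dropped, so the left plug is heavier, which matches the wrist force. Both plugs are seated. I'll take the left plug, which is leaning outward, with a soft grip.

>>> {"api": "step_arm", "payload": {
  "series": [
    [[-2.9, 0.2, 0, 0, 4.8], [-2.9, 0.1, 0, 0, 4.8], [0, 0, 0, 0, 4.8], [0, 0, 3, 0, 4.8], [0, 0, 3, 0, 4.8], [0, 0, 1.8, 0, 4.8], [0, 0, 0.8, 0, 4.8], [0, 0, 0, 0, 4.8]]
  ],
  "force": 20
}}

```text
time_s: 19.82
tcp_pos: [0.5932, 0.1306, 0.1368]
eef_rot: [-0.002, -0.064, 0.998, 0.013]
force: [-0.1, -0.4, 1.1]
grip_width: 0.0478
```

Run:
```python
from h import *
go(.5945,.133,.134)
```

```text
t19.82 tcp [0.5932 0.1306 0.1368] psi -172.67 F [-0.12 -0.42  1.1 ] w 0.0478 tool dcm [-0.16  0.21  0.28] tilt [-0.006  0.026 -1.   ]
```

>>> {"api": "step_arm", "payload": {
  "series": [
    [[-0.25, 0.2, 0.25, 0, 4.8], [0, 0, 0, 0, 4], [0, 0, 0, 0, 3.4], [0, 0, 0, 0, 3], [0, 0, 0, 0, 2.7], [0, 0, 0, 0, 2.4], [0, 0, 0, 0, 2.1], [0, 0, 0, 0, 1.8], [0, 0, 0, 0, 1.5], [0, 0, 0, 0, 1.5]]
  ]
}}

```text
time_s: 21.08
tcp_pos: [0.5961, 0.1328, 0.135]
eef_rot: [-0.001, -0.064, 0.998, 0.013]
force: [0.3, -1.1, 4.6]
grip_width: 0.0216
```

>>> {"api": "step_arm", "payload": {
  "series": [
    [[0, 0, -0.2, 0, 1.5], [0, 0, -0.3, 0, 1.5], [0, 0, -0.3, 0, 1.5], [0, 0, -0.3, 0, 1.5], [0, 0, -0.4, 0, 1.5], [0, 0, -0.5, 0, 1.5], [0, 0, -1.5, 0, 1.5], [0, 0, -3, 0, 1.5], [0, 0, 0, 0, 1.5], [0, 0, 0, 0, 1.5]]
  ]
}}

```text
time_s: 22.32
tcp_pos: [0.5959, 0.1313, 0.1992]
eef_rot: [-0.002, -0.064, 0.998, 0.013]
force: [-0.2, 1.1, -2.6]
grip_width: 0.0217
```

>>> {"api": "step_arm", "payload": {
  "series": [
    [[0, 0, 0, 0, 1.5], [0, 0, 0, 0, 1.5]]
  ],
  "force": 60
}}

```text
time_s: 22.58
tcp_pos: [0.5955, 0.1312, 0.1984]
eef_rot: [-0.003, -0.064, 0.998, 0.013]
force: [0.5, -0.6, -1.7]
grip_width: 0.02
```

Run:
```python
from h import *
go(.489,.3125,.16)
```

```text
t22.57 tcp [0.5955 0.1312 0.1984] psi -172.67 F [ 0.48 -0.61 -1.74] w 0.0200 tool dcm [ 8.23 19.23  4.38] tilt [-0.007  0.026 -1.   ]
```

>>> {"api": "step_arm", "payload": {
  "series": [
    [[1.4, 3.2, 0, 0, 1.5], [1.4, 3.2, 0, 0, 1.5], [1.4, 3.2, 0.5, 0, 1.5], [1.4, 3.2, 1, 0, 1.5], [1.3, 3.2, 1, 0, 1.5], [1.3, 3.2, 1.3, 0, 1.5], [0, 0, 0, 0, 1.5], [0, 0, 0, 0, 1.5], [0, 0, 0, 0, 1.5]]
  ]
}}

```text
time_s: 23.7
tcp_pos: [0.4908, 0.3115, 0.1671]
eef_rot: [-0.001, -0.063, 0.998, 0.013]
force: [0.7, -0.5, -1.8]
grip_width: 0.0196
```

Run:
```python
from h import *
go(.489,.3125,.12)
print(telemetry.observe()['joints'].round(3))
snap('wrist','w7');snap('scene','s7');snap('top','t7')
s=telemetry.observe();q=s['eef_rot'];R=Ro.from_quat([q[1],q[2],q[3],q[0]]).as_matrix();t=s['tcp_pos']
un=t+R[:,2]*.0485; B=[.489,.313,.052]
for f in('w7','s7'):
  print(f,'un',proj(f,un).round(1),'stemtop',proj(f,t-R[:,2]*.0255).round(1),'bore',proj(f,B).round(1))
  for d in((.04,0),(0,.04)): print('  bore+',d,proj(f,[B[0]+d[0],B[1]+d[1],.052]).round(1))
print(un)
a=cv2.imread('pics/w7.png'); b=cv2.imread('pics/s7.png'); 
u,v=map(int,proj('s7',un)); print('scene org',u-50,v-60)
c=cv2.resize(b[v-60:v+60,u-50:u+50],(400,480),interpolation=cv2.INTER_CUBIC)
w=cv2.resize(a[110:350,220:420],(400,480),interpolation=cv2.INTER_CUBIC)
cv2.imwrite('pics/m7.png',np.hstack([c,w]))
```

```text
t23.70 tcp [0.4908 0.3115 0.1671] psi -172.74 F [ 0.74 -0.49 -1.83] w 0.0196 tool dcm [ 0.16 -0.01  4.71] tilt [-0.004  0.026 -1.   ]
[0.553 0.426 0.1   1.234 0.025 0.426]
w7 un [323.1 268.5] stemtop [323.7 355.5] bore [320.7 226.7]
  bore+ (0.04, 0) [313.7 279.8]
  bore+ (0, 0.04) [378.5 233.3]
s7 un [521.1 228.7] stemtop [538.6 202.4] bore [506.9 248.1]
  bore+ (0.04, 0) [507.1 267.9]
  bore+ (0, 0.04) [530.3 252.1]
[0.49050022 0.31283352 0.11862705]
scene org 471 168
```

View pics/m7.png

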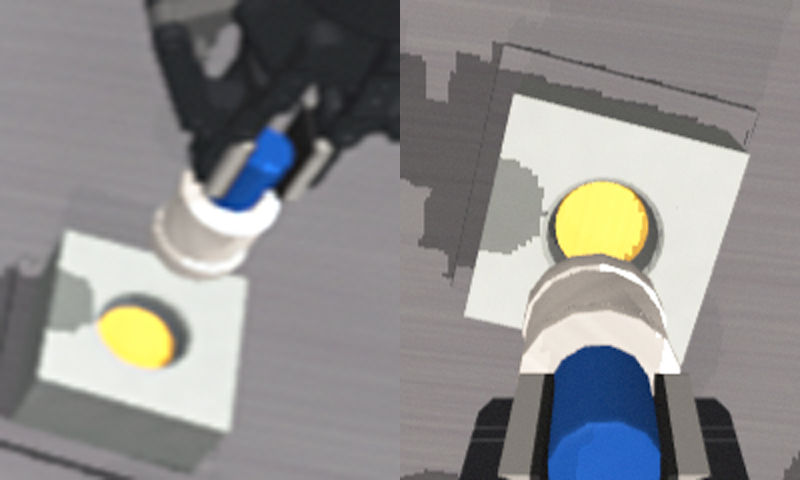

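Wrist view: bore mouth centre is about (322,227), and the plug underside is within about 2 mm of it. The taper and chamfer cover about 6 mm, so I can descend and feel for it.

>>> {"api": "step_arm", "payload": {
  "series": [
    [[0, 0.05, 2, 0, 1.5], [0, 0, 2, 0, 1.5], [0, 0, 1, 0, 1.5], [0, 0, 0.5, 0, 1.5], [0, 0, 0.4, 0, 1.5], [0, 0, 0.3, 0, 1.5], [0, 0, 0.2, 0, 1.5], [0, 0, 0, 0, 1.5]]
  ]
}}

```text
time_s: 24.85
tcp_pos: [0.4897, 0.3144, 0.1029]
eef_rot: [-0.002, -0.064, 0.998, 0.013]
force: [-0.4, 0.4, -2.1]
grip_width: 0.0201
```

>>> {"api": "step_arm", "payload": {
  "series": [
    [[0, 0, 0.15, 0, 1.5], [0, 0, 0.15, 0, 1.5], [0, 0, 0, 0, 1.5]]
  ]
}}

```text
time_s: 25.22
tcp_pos: [0.4896, 0.3144, 0.0997]
eef_rot: [-0.002, -0.064, 0.998, 0.013]
force: [-0.5, -0.1, -0.9]
grip_width: 0.0202
```

>>> {"api": "step_arm", "payload": {
  "series": [
    [[0, 0, 0.1, 0, 1.5], [0, 0, 0.1, 0, 1.5], [0, 0, 0, 0, 1.5]]
  ]
}}

```text
time_s: 25.6
tcp_pos: [0.4897, 0.3146, 0.0978]
eef_rot: [-0.002, -0.064, 0.998, 0.013]
force: [0.2, 0.7, -2.2]
grip_width: 0.02
```

>>> {"api": "step_arm", "payload": {
  "series": [
    [[0, 0, 0.1, 0, 1.5], [0, 0, 0.1, 0, 1.5], [0, 0, 0, 0, 1.5]]
  ]
}}

```text
time_s: 25.98
tcp_pos: [0.4897, 0.3146, 0.0958]
eef_rot: [-0.002, -0.064, 0.998, 0.013]
force: [0.6, 0.6, -2.2]
grip_width: 0.02
```

>>> {"api": "step_arm", "payload": {
  "series": [
    [[0, 0, 0.1, 0, 1.5], [0, 0, 0.1, 0, 1.5], [0, 0, 0, 0, 1.5]]
  ]
}}

```text
time_s: 26.35
tcp_pos: [0.4896, 0.3147, 0.0937]
eef_rot: [-0.002, -0.064, 0.998, 0.013]
force: [0.9, 0.3, -3.3]
grip_width: 0.0199
```

>>> {"api": "step_arm", "payload": {
  "series": [
    [[0, 0, 0.1, 0, 1.5], [0, 0, 0.1, 0, 1.5], [0, 0, 0.1, 0, 1.5], [0, 0, 0, 0, 1.5]]
  ]
}}

```text
time_s: 26.85
tcp_pos: [0.4901, 0.3148, 0.092]
eef_rot: [-0.001, -0.064, 0.998, 0.013]
force: [-1.4, -2.1, 4.9]
grip_width: 0.0198
```

>>> {"api": "step_arm", "payload": {
  "series": [
    [[0, 0, 0.1, 0, 1.5], [0, 0, 0.1, 0, 1.5], [0, 0, 0, 0, 1.5]]
  ]
}}

```text
time_s: 27.22
tcp_pos: [0.4901, 0.3147, 0.09]
eef_rot: [-0.001, -0.064, 0.998, 0.013]
force: [-1.6, -1.1, 5.6]
grip_width: 0.02
```

>>> {"api": "step_arm", "payload": {
  "series": [
    [[0, 0, 0.1, 0, 1.5], [0, 0, 0.1, 0, 1.5], [0, 0, 0, 0, 1.5]]
  ]
}}

```text
time_s: 27.6
tcp_pos: [0.4901, 0.3148, 0.088]
eef_rot: [-0.001, -0.064, 0.998, 0.013]
force: [-1.9, -1.6, 5.8]
grip_width: 0.0198
```

The pad is moving at about 8–9 N, with contact at TCP z ≈ 0.0925. The stop is expected near 0.081–0.084.

>>> {"api": "step_arm", "payload": {
  "series": [
    [[0, 0, 0.1, 0, 1.5], [0, 0, 0.1, 0, 1.5], [0, 0, 0, 0, 1.5]]
  ]
}}

```text
time_s: 27.98
tcp_pos: [0.4901, 0.3148, 0.086]
eef_rot: [-0.001, -0.064, 0.998, 0.013]
force: [-0.5, -1.3, 6.0]
grip_width: 0.0199
```

>>> {"api": "step_arm", "payload": {
  "series": [
    [[0, 0, 0.1, 0, 1.5], [0, 0, 0, 0, 1.5]]
  ]
}}

```text
time_s: 28.22
tcp_pos: [0.4901, 0.3148, 0.085]
eef_rot: [-0.001, -0.064, 0.998, 0.013]
force: [-0.7, -1.0, 5.5]
grip_width: 0.02
```

>>> {"api": "step_arm", "payload": {
  "series": [
    [[0, 0, 0.1, 0, 1.5], [0, 0, 0, 0, 1.5]]
  ]
}}

```text
time_s: 28.48
tcp_pos: [0.4901, 0.3148, 0.084]
eef_rot: [-0.001, -0.064, 0.998, 0.013]
force: [-0.9, -1.5, 5.8]
grip_width: 0.02
```

>>> {"api": "step_arm", "payload": {
  "series": [
    [[0, 0, 0.1, 0, 1.5], [0, 0, 0, 0, 1.5]]
  ]
}}

```text
time_s: 28.72
tcp_pos: [0.4901, 0.3148, 0.083]
eef_rot: [-0.001, -0.064, 0.998, 0.013]
force: [-0.9, -1.2, 5.4]
grip_width: 0.0201
```

>>> {"api": "step_arm", "payload": {
  "series": [
    [[0, 0, 0.1, 0, 1.5], [0, 0, 0, 0, 1.5]]
  ]
}}

```text
time_s: 28.98
tcp_pos: [0.4901, 0.3148, 0.082]
eef_rot: [-0.001, -0.064, 0.998, 0.013]
force: [-1.8, -1.9, 5.7]
grip_width: 0.0198
```

>>> {"api": "step_arm", "payload": {
  "series": [
    [[0, 0, 0.05, 0, 1.5], [0, 0, 0, 0, 1.5]]
  ]
}}

```text
time_s: 29.22
tcp_pos: [0.4901, 0.3148, 0.0815]
eef_rot: [-0.001, -0.064, 0.998, 0.013]
force: [-1.3, -1.9, 6.2]
grip_width: 0.0203
```

>>> {"api": "step_arm", "payload": {
  "series": [
    [[0, 0, 0.05, 0, 1.5], [0, 0, 0, 0, 1.5]]
  ]
}}

```text
time_s: 29.48
tcp_pos: [0.4901, 0.3148, 0.081]
eef_rot: [-0.001, -0.064, 0.998, 0.013]
force: [-0.9, -2.8, 6.0]
grip_width: 0.0198
```

>>> {"api": "step_arm", "payload": {
  "series": [
    [[0, 0, 0.05, 0, 1.5], [0, 0, 0, 0, 1.5]]
  ]
}}

```text
time_s: 29.72
tcp_pos: [0.4902, 0.3149, 0.0808]
eef_rot: [-0.001, -0.064, 0.998, 0.013]
force: [-0.7, -2.0, 7.5]
grip_width: 0.0197
```

>>> {"api": "step_arm", "payload": {
  "series": [
    [[0, 0, 0.05, 0, 1.5], [0, 0, 0, 0, 1.5]]
  ]
}}

```text
time_s: 29.98
tcp_pos: [0.4902, 0.3149, 0.0808]
eef_rot: [-0.001, -0.064, 0.998, 0.013]
force: [-1.5, -2.1, 10.1]
grip_width: 0.0195
```

Force is rising with no further motion, 12 mm after first contact, so this is the stop. I'll confirm firmly.

>>> {"api": "step_arm", "payload": {
  "series": [
    [[0, 0, 0.05, 0, 1.5], [0, 0, 0, 0, 1.5]]
  ]
}}

```text
time_s: 30.22
tcp_pos: [0.4904, 0.3149, 0.0807]
eef_rot: [-0.0, -0.064, 0.998, 0.013]
force: [-2.0, -3.1, 11.3]
grip_width: 0.0197
```

>>> {"api": "step_arm", "payload": {
  "series": [
    [[0, 0, 0.05, 0, 1.5], [0, 0, 0, 0, 1.5], [0, 0, 0, 0, 1.5]]
  ]
}}

```text
time_s: 30.6
tcp_pos: [0.4905, 0.3149, 0.0807]
eef_rot: [-0.0, -0.064, 0.998, 0.013]
force: [-2.3, -4.5, 13.7]
grip_width: 0.02
```

>>> {"api": "step_arm", "payload": {
  "series": [
    [[0, 0, -0.1, 0, 1.5], [0, 0, -0.05, 0, 2], [0, 0, 0, 0, 2.6], [0, 0, 0, 0, 3.4], [0, 0, 0, 0, 4.2], [0, 0, 0, 0, 4.6], [0, 0, -2, 0, 4.6], [0, 0, -4, 0, 4.6], [0, 0, -5, 0, 4.6], [4, 0, -3, 0, 4.6], [4, 0, 0, 0, 4.6], [0, 0, 0, 0, 4.6]]
  ]
}}

```text
time_s: 32.1
tcp_pos: [0.4086, 0.3007, 0.22]
eef_rot: [-0.002, -0.065, 0.998, 0.013]
force: [1.1, 0.7, 0.6]
grip_width: 0.046
```

Run:
```python
from h import *
go(.489,.313,.2)
snap('wrist','w8');snap('scene','s8')
b=cv2.imread('pics/s8.png')[160:310,240:560]; a=cv2.imread('pics/w8.png')[60:420,100:600]
cv2.imwrite('pics/m8.png',np.vstack([cv2.resize(b,(640,300),interpolation=cv2.INTER_CUBIC),cv2.resize(cv2.copyMakeBorder(a,0,0,134,134,cv2.BORDER_CONSTANT),(640,300))]))
```

```text
t32.10 tcp [0.4086 0.3007 0.22  ] psi -172.57 F [1.11 0.75 0.59] w 0.0460 tool dcm [-8.13  0.13  1.99] tilt [-0.006  0.026 -1.   ]
```

View pics/m8.png

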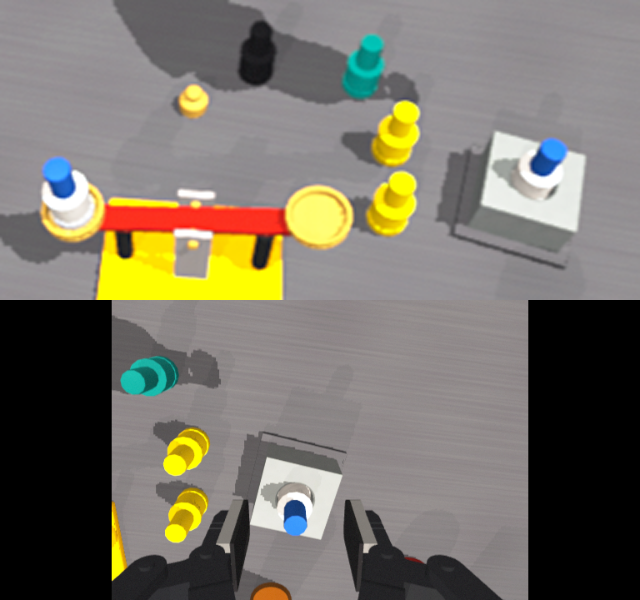

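The heavy plug stands upright in the bore and the light plug is seated in the right cup. The bystanders in view are in place. Handing in.

```bash
python3 -c "
from rig import job
print(job.hand_in())"
```

```text
the job is handed in; nothing more can be done
None
```

I set both plugs in the balance cups and let go. The left side dropped, so I pressed that plug into the mould bore and handed the job in with the robot clear of everything. The clock read 32 s of the 72 allowed.

- **Heavier plug:** before the balance test, the wrist force already read about 2.2 N for the left plug against 0.8 N for the right one, which agrees with the drop.
- **Pressing:** the pad moved at about 8–9 N. It met a rigid stop about 12 mm after first contact, and I pressed to about 16 N there (13.7 N at the wrist plus the plug's weight), under the 30 N limit.
- **Last picture:** the heavier plug is upright in the bore and the lighter one is in the right cup. The small brass weight and the look-alikes in view are undisturbed; I did not recheck the wood block, tumbler or paperweight closely.

**What disagreed or failed:**
- **Tool tilt:** on the way to the second plug the last joint hit its limit, which left the tool tilted by 0.026 rad for the rest of the job. I worked around it by turning the gripper half round.
- **Camera mismatch:** the cameras disagreed by 2–5 mm in x, so I placed by the wrist view and by feel. I did not measure the plug's centring in the bore; the bore leaves it only about 1.25 mm of play.

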